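# Tighten a sensor housing's window ring with the pin spanner

## Task

Tighten the recessed window ring of the black sensor housing: take the pin spanner from its wooden holder, stand it in the ring with both pins fully down in the two holes, and turn clockwise as seen from above until the ring comes up against its stop. One grip is not enough: about half way round, let go of the spanner so that it stands free in the ring, and take a fresh grip on it for the rest. When the ring is home, put the spanner back upright in its holder, fully seated, and leave the other things on the bench alone.

Things in the scene. Friction and masses are not known exactly. Their poses are not given: they have to be found in the camera images.
- housing: black plastic sensor housing, fixed to the bench: 130 x 130 mm, 60 mm high, two round connectors sticking 22 mm out of its +x side. Origin at the centre of its underside, z up. A round well 72 mm across in the middle of its top holds the ring. A white line on the top face, on the +x side of the well, shows where the ring's black line stands when home.
- ring_top (a point): centre of the top face of the aluminium retaining ring in the housing's well, 6 mm below the housing's top (54 mm above the bench). Ring 70 mm outside, 25 mm inside (a glass window), with two round through holes 9 mm across, 12 mm deep, centred 18 mm either side of the centre along this point's x axis; a short black line near its edge. z up; turns with the ring.
- ring (a joint): angle of the ring in rad: it grows as the ring turns clockwise seen from above, from 0 (loose end) to the solid stop at 2.8 (home); starts between 0 and 0.3. The ring turns on the spot (it does not rise or sink) against a steady friction of 0.06 N m and stays where it is left.
- spanner: steel two-pin spanner, about 0.25 kg, starts upright in the holder. Origin at the centre of the underside of its disc, z up along the tool. Disc 60 mm across, 8 mm thick; neck 20 mm across; above it a square grip 30 x 30 mm, its flats facing the spanner's x and y axes, from 31 to 69 mm above the origin (grip it at about 50 mm).
- spanner_face (a point): same point and axes as spanner. Two pins 6 mm across with tapered tips reach 9 mm below it, 18 mm either side along its x axis. They go into the ring's holes (either half turn) with 1.5 mm play all round, until the disc lies on the ring; let go there, it stands by itself.
- holder: square wooden holder, 90 x 90 x 26 mm high, fixed to the bench, origin at the centre of its underside, z up. A round recess 69 mm across and 10 mm deep in its top receives the spanner's disc; a narrower bore of 49 mm through the middle leaves room for the pins, so the spanner stands in it at any yaw.
- holder_seat (a point): centre of the recess floor on which the spanner's disc rests, 16 mm above the bench
- antenna: grey dome antenna standing beyond the work, 80 mm across, 38 mm high; to be left alone. Origin at the centre of its underside
- jar: clear jar with black cap beyond the work, 56 mm across, 70 mm high; to be left alone. Origin at the centre of its underside
- screwdriver: screwdriver with black handle lying on the bench on the left of the work; to be left alone. Origin under its middle
Mind the look-alikes: they are no part of the job. Of the things that look like the housing, the smallest one is meant.

How it is judged:
On the way, in this order (a step that is already met when the one before it is completed fails the run):
1. the spanner stands in the ring, both pins down in the holes (distance between spanner_face and ring_top below 0.005 m and angle between spanner's own z axis and vertical below 0.1 rad), for 0.2 s.
2. part way round (ring between 0.7 and 2.4 rad) the spanner is let go and stands free in the ring (all of step 1 and value of joint ring between 0.7 and 2.4 rad and contact force between the fingers and spanner below 0.05 N), for 0.2 s.
3. the ring reaches its stop, turned with the spanner in its holes (value of joint ring above 2.7 rad and distance between spanner_face and ring_top below 0.006 m), for 0.1 s.
At the end, for the whole second after the job is handed in: the ring stands within 0.1 rad of its stop, and the spanner is back in the holder, upright within 0.08 rad, its disc down on the recess floor (within 8 mm of its centre), at rest (value of joint ring above 2.7 rad and distance between spanner_face and holder_seat below 0.008 m and angle between spanner's own z axis and vertical below 0.08 rad and linear speed of spanner below 0.02 m/s); the robot touches nothing.
It fails at once if the spanner is tipped over or dropped (angle between spanner's own z axis and vertical above 0.6 rad).
It fails at once if the antenna is moved more than 30 mm (distance of antenna from where it was at the start of the episode above 0.03 m).
It fails at once if the jar is moved more than 30 mm (distance of jar from where it was at the start of the episode above 0.03 m).
It fails at once if the screwdriver is moved more than 30 mm (distance of screwdriver from where it was at the start of the episode above 0.03 m).
It also fails if it takes over 67 s, if anything falls off the work surface, if the arm or the gripper's body presses on something with over 40 N, if the wrist force passes 120 N, or if a joint passes its speed limit or range.

## Robot

A 6-joint arm with a two-finger parallel gripper is mounted at the origin on the work surface. World frame = base frame: x ahead of the robot, y to its left, z up, the work surface at z = 0. Lengths are in m, angles in rad, forces in N, time in s.
With the tool pointing down it reaches from about 0.375 to 0.975 m from the base axis. Payload 3.8 kg.
Tool frame: the origin (TCP) lies at the very end of the fingers, on their centre line; the grasp point (between the pads) lies 19 mm behind it (arm.pinch_z is the z of the grasp point in the tool frame, in m); z points along the fingers, y is the line along which they close (so a half turn about z gives the same grasp; the last joint's range is limited). The gripper opens to 88 mm and grips with 3 to 60 N. Pads are 18 mm wide; open, the fingers measure 123 mm over their backs; the gripper's body (75 mm by 187 mm) begins 45 mm behind the grasp point.
Start: joints at [1.193, 0.264, 1.604, -0, 1.274, -0.037], TCP at [0.226, 0.636, 0.239] pointing down, gripper open.
Joint ranges: [-2.63, 2.63], [-0.94, 2.18], [0.31, 2.57], [-1.31, 4.45], [0, 2.66], [-2.55, 2.55]. Speed limits (rad/s): [2.57, 2.57, 3.14, 3.14, 3.14, 3.14].

## Interface

Orientations are given as [roll, pitch, yaw] about the fixed x, y, z axes, in that order (R = Rz(yaw) Ry(pitch) Rx(roll)).
In Python, from cell import arm gives the robot as it stands.
- The arm moves only by the tool send_rows, never from a script. Its argument "motion" is a list of rows, each an object of numbers: "x", "y", "z": the shift along the tool's x, y, z as a fraction of full scale; "wx", "wy", "wz": the turn, a rotation vector about the tool's x, y, z as a fraction of full scale. In form: [{"x": .., "y": .., "z": .., "wx": .., "wy": .., "wz": ..}, ...]. A call has 1 to 12 rows; each row is the pose to reach, as a shift and turn from the pose commanded when the call began, along the tool's axes at that moment; what a row does not reach only later rows make up. Full scale, the value 1, is 20 cm for a shift and 30 degrees for a turn. A row lasts 1/12 s, in which the tool goes at most 41.7 mm and 7.16 degrees, less where a joint would pass 70% of its speed; a pose out of reach is approached as far as the arm can. A call with a number of a shift or a turn outside -1 to 1 is refused whole. A call with a gripper value outside its range is refused whole. "jaw" is the opening, from -1 (shut) to 1 (fully open), set as the call begins (left out, the last holds). The fingers move at their own pace and stop on an object; "squeeze" is the grip in N (left out, the last holds). Time passes only in rows, so rows that repeat a pose let the fingers close. It gives the time, the measured TCP pose, the force, the opening and the grip force at its end, in the units of the state.
- arm.sense(): the state, without advancing time (a new reading comes with each control period).
- arm.camera(name): name is "side" or "top"; returns (picture, depth): 384x512x3 uint8, red, green, blue; 384x512 float32, m along the optical axis (not along the pixel's ray), 0 where there is no reading.
- arm.get_calibration(name): a dict with "vertical_fov" (degrees; the focal length in pixels is half the picture's height over the tangent of half this angle, whatever the lens; pixels are square), "cx", "cy" (the principal point, pixels), "world_from_camera" (4x4, takes a point from camera to world coordinates). Camera axes: x right, y down, z forward; pixel columns grow to the right and rows downward; lengths in m; the calibration is good to about 2 mm. A picture is of the moment at which its call begins. get_calibration takes no time and is no camera call.
- arm.job_done(): hands the job in; it is judged then, once.
The state is a dict: "time_s": time; "joint_positions": joint angles; "qd": joint speeds; "joint_torque": joint torques, N m; "eef_pos": TCP position; "eef_rot": TCP orientation; "ft_force": force on the tool from outside, world axes, zero at the start; "ft_torque": the same for the moment, N m; "finger_gap": finger opening in m; "grasp_force": force on a finger pad.
Only numpy, scipy, OpenCV 4.12 (cv2) and the standard library are available. Lean on these libraries where they do the work, as an engineer would, in place of code of your own. Each camera call takes 0.05 s, during which the arm holds its last target. There are 200 camera calls.

## Working session

There is one attempt and no reset: what is moved stays moved. The work goes in short steps, Python scripts to look and compute and a tool call to move; the robot and the scene stay as the last step left them, time stands still between calls to the robot, and variables do not carry over. Pictures are saved under pics/ and viewed, at most 10 in all, crops included, and the job is handed in when it is done.

Besides the shell and the picture viewer there is one more tool, called after "Request:" in YAML: its name, and indented under it one key for each argument. send_rows: Moves the arm, as the interface text tells. Shift numbers are shares of 20 cm and turn numbers shares of 30 degrees, none past 1 either way. Its arguments: {"type":"object","properties":{"motion":{"type":"array"},"jaw":{"type":"number"},"squeeze":{"type":"number"}},"required":["motion"]}

```bash
ls; mkdir -p pics; python3 - <<'E'
from cell import arm
import cv2,numpy as np
for n in ("top","side"):
    p,d=arm.camera(n); np.savez(f"pics/{n}0.npz",p=p,d=d)
    cv2.imwrite(f"pics/{n}0.png",cv2.resize(p[:,:,::-1],(800,600)))
    c=arm.get_calibration(n); print(n,c["vertical_fov"],c["cx"],c["cy"],np.round(c["world_from_camera"],3).tolist())
print(arm.sense())
E
```

```text
pics
top 43.17189086516623 256.4994183755634 187.80156034804475 [[0.027, -0.994, 0.108, 0.409], [-1.0, -0.025, 0.017, 0.066], [-0.015, -0.108, -0.994, 1.4], [0.0, 0.0, 0.0, 1.0]]
side 44.37856416356492 254.70207907353063 195.03500046539057 [[0.973, -0.14, 0.182, 0.318], [-0.229, -0.601, 0.766, -0.887], [0.002, -0.787, -0.617, 0.853], [0.0, 0.0, 0.0, 1.0]]
{'time_s': 0.1, 'joint_positions': array([ 1.19312059e+00,  2.64656870e-01,  1.60521088e+00, -7.26871072e-06,
        1.27370803e+00, -3.68873672e-02]), 'qd': array([ 0.00062353, -0.00165499, -0.00363901, -0.0006437 , -0.0021566 ,
        0.00017413]), 'joint_torque': array([ 3.75575892e-04, -5.03618789e+01, -3.58071792e+01,  7.30350567e-02,
        2.34215992e-02, -9.06438095e-05]), 'eef_pos': array([0.2253678 , 0.6355945 , 0.23754097]), 'eef_rot': array([-3.13961061e+00, -6.61945725e-05,  2.80080635e+00]), 'ft_force': array([ 0.1458911 , -0.49115847, -0.30392291]), 'ft_torque': array([-0.0243703 ,  0.05223302, -0.04303248]), 'grasp_force': 0.0, 'finger_gap': 0.0880208846565803}
```

View pics/top0.png

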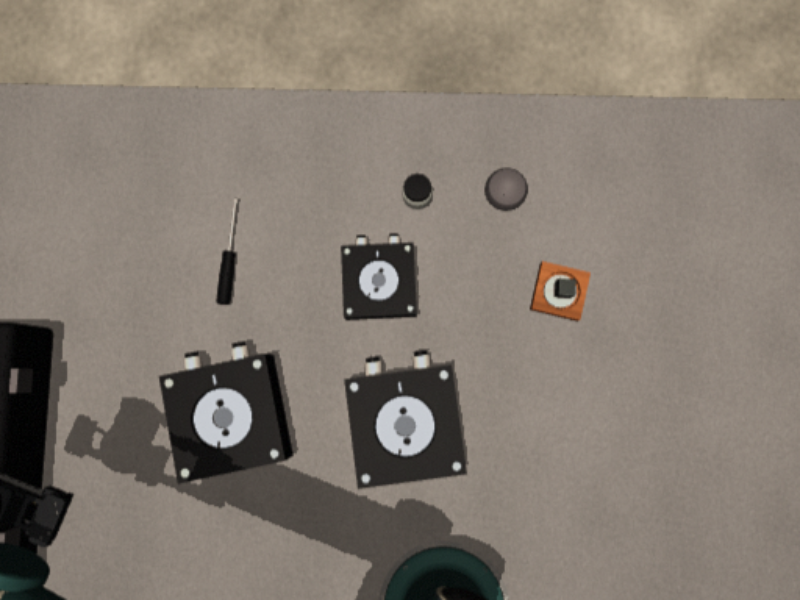

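View pics/side0.png

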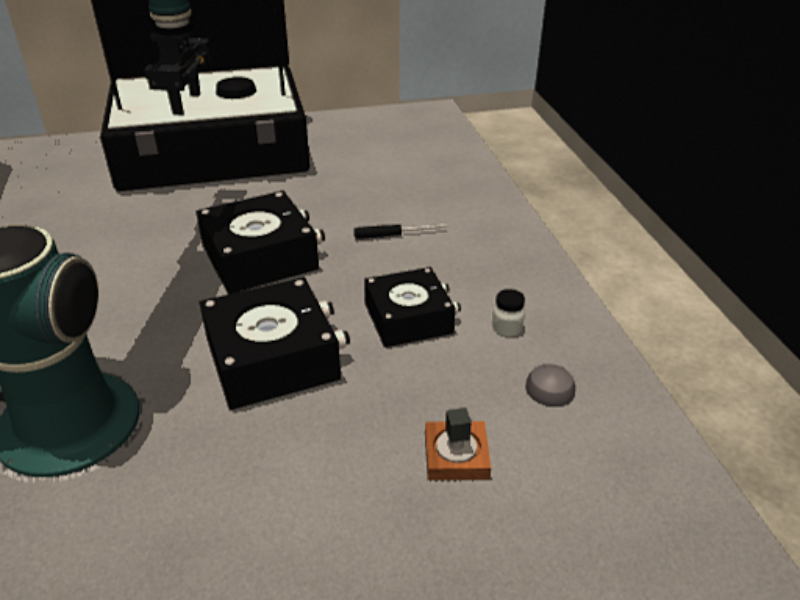

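The top view shows the small housing at about (379,281), its ring holes at about (381,270) and (378,290), and the holder with the spanner at about (562,290). The side view agrees: the housing is at (410,300) and the holder at (458,450). The two larger housings are decoys.

```bash
cat > h.py <<'E'
from cell import arm
import cv2,numpy as np
def cast(n,uv,z):
    c=arm.get_calibration(n); T=np.array(c["world_from_camera"]); f=192/np.tan(np.radians(c["vertical_fov"])/2)
    uv=np.atleast_2d(np.asarray(uv,float)); r=np.c_[(uv[:,0]-c["cx"])/f,(uv[:,1]-c["cy"])/f,np.ones(len(uv))]@T[:3,:3].T
    return (T[:3,3]+r*((z-T[2,3])/r[:,2])[:,None])[:,:2]
def blobs(m,lo=3,hi=1e9):
    n,l,s,c=cv2.connectedComponentsWithStats(m.astype(np.uint8))
    return [(int(s[i,4]),c[i],cv2.findContours((l==i).astype(np.uint8),0,1)[0][0]) for i in range(1,n) if lo<=s[i,4]<=hi]
E
python3 - <<'E'
from h import *
for n,(hu,hv),(su,sv) in (("top",(243,180),(360,186)),("side",(262,190),(293,288))):
    p=np.load(f"pics/{n}0.npz")["p"].astype(int); g=p.max(2)
    def win(u,v,r): m=np.zeros(g.shape,bool); m[v-r:v+r,u-r:u+r]=1; return m
    print(n)
    for a,c,k in blobs((g>150)&win(hu,hv,28),60): print(" ring",a,c,cast(n,c,.054),cv2.minEnclosingCircle(k)[1])
    hull=None
    for z,t in((.06,"housing"),):
        for a,c,k in blobs((g<60)&win(hu,hv,34),200): 
            b=cv2.minAreaRect(k); print(" hous",a,c,cast(n,c,z),cast(n,cv2.boxPoints(b),z).round(3).tolist())
    o=(p[:,:,0]-p[:,:,2]>40)&win(su,sv,32)
    for a,c,k in blobs(o,50):
        b=cv2.minAreaRect(k); print(" holder",a,b[0],cast(n,b[0],.026),cast(n,cv2.boxPoints(b),.026).round(3).tolist())
    for a,c,k in blobs((g<85)&win(su,sv,32),20):
        b=cv2.minAreaRect(k); print(" grip",a,b,cast(n,b[0],.085),cast(n,cv2.boxPoints(b),.085).round(3).tolist())
    for a,c,k in blobs((p.min(2)>120)&win(su,sv,20),20):
        b=cv2.minEnclosingCircle(k); print(" disc",a,b,cast(n,b[0],.024))
p=np.load("pics/top0.npz")["p"]; d=np.load("pics/side0.npz")["p"]
a=[cv2.resize(x,(400,400),interpolation=cv2.INTER_CUBIC) for x in (p[155:205,218:268],p[160:210,335:385],d[160:220,230:290],d[258:318,263:323])]
cv2.imwrite("pics/crop0.png",cv2.resize(np.vstack([np.hstack(a[:2]),np.hstack(a[2:])])[:,:,::-1],(600,600)))
E
```

```text
top
 ring 404 [242.09653465 178.88861386] [[0.57852211 0.13070459]] 12.277824401855469
 hous 1544 [242.13341969 180.12435233] [[0.57430175 0.13021109]] [[0.638, 0.201], [0.648, 0.071], [0.515, 0.061], [0.505, 0.189]]
 holder 709 (358.67645263671875, 185.70590209960938) [[ 0.57076029 -0.19981073]] [[0.534, -0.145], [0.626, -0.164], [0.608, -0.255], [0.516, -0.235]]
 grip 147 ((362.0, 184.0), (14.0, 12.0), 0.0) [[ 0.56869601 -0.19737654]] [[0.552, -0.178], [0.585, -0.178], [0.586, -0.216], [0.553, -0.216]]
 disc 75 ((343.0, 177.0), 11.401854515075684) [[ 0.59487381 -0.15553704]]
 disc 294 ((363.5, 185.5), 24.909936904907227) [[ 0.5719279  -0.21387259]]
 disc 176 ((358.23419189453125, 185.98101806640625), 10.492012977600098) [[ 0.57017701 -0.19894708]]
 disc 84 ((351.5, 202.5), 11.768702507019043) [[ 0.52256392 -0.18010942]]
side
 ring 183 [248.23497268 169.26229508] [[0.56272117 0.22950741]] 21.09766387939453
 ring 239 [260.91631799 188.12970711] [[0.57718412 0.13144437]] 12.093486785888672
 ring 78 [236.82051282 210.03846154] [[0.49222506 0.05294868]] 10.30786418914795
 hous 1911 [261.6274202  197.83987441] [[0.56670229 0.08112471]] [[0.502, 0.187], [0.666, 0.204], [0.632, -0.001], [0.487, -0.01]]
 holder 950 (293.0, 287.5) [[ 0.56793218 -0.21257246]] [[0.536, -0.147], [0.633, -0.169], [0.597, -0.273], [0.508, -0.252]]
 grip 358 ((291.7310485839844, 273.7724304199219), (24.913644790649414, 28.73373794555664), 85.2363510131836) [[ 0.55869809 -0.22289034]] [[0.535, -0.183], [0.6, -0.19], [0.581, -0.261], [0.52, -0.253]]
 grip 281 ((293.1384582519531, 303.3923034667969), (42.04777526855469, 11.65926456451416), 7.125016689300537) [[ 0.53806869 -0.30117466]] [[0.493, -0.299], [0.504, -0.271], [0.584, -0.303], [0.571, -0.331]]
 disc 35 ((307.0, 275.5), 9.013978004455566) [[ 0.61113969 -0.18344245]]
 disc 186 ((291.5, 285.0), 12.659089088439941) [[ 0.5673534 -0.2030229]]
```

View pics/crop0.png

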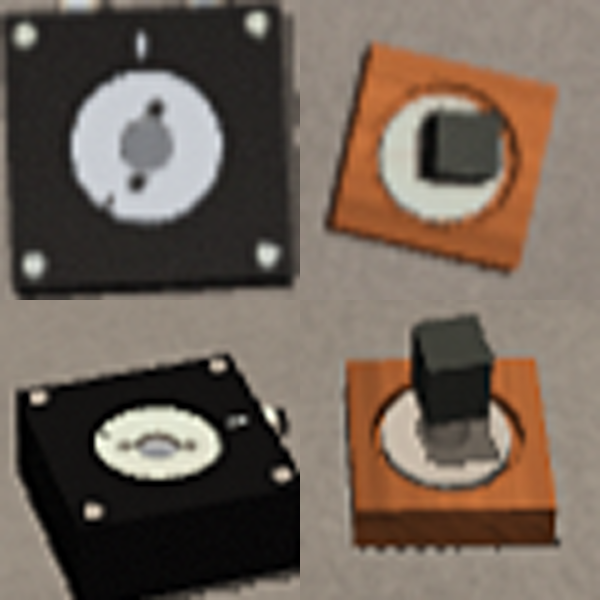

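The crop shows the ring holes at about top-view pixels (243.8,172.8) and (240.8,185.7), with the ring's black line lower left. The grip is nearly square to the image. The pins are hidden in the bore, so I'll check them from the side after lifting.

```bash
cat >> h.py <<'E'
from scipy.spatial.transform import Rotation as Rn
def go(p,yaw=None):
    s=arm.sense(); R=Rn.from_euler("xyz",s["eef_rot"]); d=R.inv().apply(np.array(p)-s["eef_pos"])/.2
    Y=s["eef_rot"][2] if yaw is None else yaw
    w=(R.inv()*Rn.from_euler("xyz",[np.pi,0,Y])).as_rotvec()/np.radians(30)
    print("pos",s["eef_pos"].round(4),"yaw",s["eef_rot"].round(4),"t",round(s["time_s"],2)); print("shift",d.round(4),"turn",w.round(4))
E
python3 - <<'E'
from h import *
p=np.load("pics/top0.npz")["p"]
g=cv2.resize(p,None,fx=8,fy=8,interpolation=cv2.INTER_CUBIC).max(2).astype(int)
def up(c): return (np.array(c)+.5)/8-.5
m=np.zeros(g.shape,bool); m[168*8:200*8,345*8:380*8]=1
print(np.round(p[178:192,352:374].max(2)))
for t in((48,90),(54,90),(58,95)):
  for a,c,k in blobs((g>t[0])&(g<t[1])&m,3000): b=cv2.minAreaRect(k); q=cast("top",up(cv2.boxPoints(b)),.085); print(t,a,b[1:],q.mean(0),np.degrees(np.arctan2(*(q[1]-q[0])[::-1])))
m=np.zeros(g.shape,bool); m[167*8:191*8,231*8:254*8]=1
for t in (100,120):
  for a,c,k in blobs((g<t)&m,60,1500):
    if np.hypot(*(up(c)-[242.1,179]))<10: print("hole",a,up(c),cast("top",up(c),.054))
for a,c,k in blobs((g>150)&m,3000): (x,y),r=cv2.minEnclosingCircle(k); print("ring",cast("top",up((x,y)),.054),r/8)
go([.57,-.199,.3],np.pi/2)
E
```

```text
[[194 201 202 196 146 119 107 132 132 133 144 143 135 115 102  69 124 179
  192 191 191 189]
 [204 206 200 145  66  36  74  76  74  76  86  85  82  75  73  62  76 130
  188 192 189 190]
 [205 206 198  88  16  19  72  70  70  70  69  67  70  71  70  70  75  81
  172 189 189 187]
 [202 201 160  53  11  20  73  74  74  70  71  71  70  70  69  71  92  97
  125 188 190 188]
 [204 202 137  45  11  26  76  76  69  72  72  71  71  72  70  71 116 153
   96 178 189 188]
 [204 203 135  48  15  23  77  72  73  72  73  71  72  69  68  72 125 162
   82 163 187 186]
 [202 201 136  45  13  26  73  74  72  73  73  71  72  70  68  73 126 162
   79 147 189 188]
 [200 200 130  35  11  26  72  74  71  71  73  71  69  70  69  75 125 174
  101 123 191 195]
 [201 200 131  30  10  33  73  74  73  75  70  68  70  68  69  74 124 174
  133 126 190 196]
 [201 202 134  29  12  36  74  73  73  72  73  73  71  71  68  75 117 172
  123 130 187 192]
 [202 201 132  29   8  28  56  57  67  71  78  78  71  71  69  79 148 175
   98 145 184 187]
 [205 202 135  53  32  24  34  32  38  39  41  47  38  43  60 111 182 177
   
[... 239 characters left out ...]
 [ 0.56904995 -0.19686267] -88.58140259898568
(54, 90) 7006 ((101.0, 118.0), 90.0) [ 0.56904995 -0.19686267] -88.58140259898568
(58, 95) 7078 ((117.51202392578125, 103.96575164794922), 2.12109637260437) [ 0.56940945 -0.19662367] -1.8166727174683095
hole 293 [243.41659556 172.84577645] [[0.59566501 0.12751586]]
hole 275 [240.40568182 184.90613636] [[0.56146957 0.13492317]]
hole 455 [243.3842033  173.04381868] [[0.59510322 0.12759004]]
hole 395 [240.4403481  184.82452532] [[0.56170137 0.13483324]]
ring [[0.57850694 0.13134444]] 12.508956909179688
pos [0.2254 0.6356 0.2375] yaw [-3.1396e+00 -1.0000e-04  2.8008e+00] t 0.1
shift [-3.0188 -3.3577 -0.3058] turn [-3.4000e-03  2.2000e-03  2.3491e+00]
```

Request:
send_rows:
  motion:
    - {"z":-0.3}
    - {"z":-0.3}
    - {"z":-0.4}
  jaw: 1

```text
invalid input at $.motion[0]: expected keys x, y, z, wx, wy, wz
```

Request:
send_rows:
  motion:
    - {"x":0,"y":0,"z":-0.15,"wx":0,"wy":0,"wz":0}
    - {"x":0,"y":0,"z":-0.3,"wx":0,"wy":0,"wz":0}
    - {"x":0,"y":-0.2,"z":-0.3,"wx":0,"wy":0,"wz":0}
    - {"x":-0.2,"y":-0.4,"z":-0.3,"wx":0,"wy":0,"wz":0.2}
    - {"x":-0.4,"y":-0.6,"z":-0.3,"wx":0,"wy":0,"wz":0.4}
    - {"x":-0.6,"y":-0.8,"z":-0.3,"wx":0,"wy":0,"wz":0.6}
    - {"x":-0.8,"y":-1,"z":-0.3,"wx":0,"wy":0,"wz":0.8}
    - {"x":-0.9,"y":-1,"z":-0.3,"wx":0,"wy":0,"wz":1}
  jaw: 1

```text
time_s: 0.77
eef_pos: [0.3079, 0.4122, 0.2982]
eef_rot: [-3.14, 0.0, 2.273]
ft_force: [0.1, 0.4, 0.7]
finger_gap: 0.0882
grasp_force: 0.0
```

```bash
python3 -c "
from h import *
go([.569,-.198,.3],1.55)"
```

```text
pos [0.3079 0.4122 0.2982] yaw [-3.1405  0.      2.2734] t 0.77
shift [-3.1718 -0.9752 -0.0076] turn [-2.1000e-03  8.0000e-04  1.3816e+00]
```

Request:
send_rows:
  motion:
    - {"x":-0.2,"y":-0.06,"z":0,"wx":0,"wy":0,"wz":0.1}
    - {"x":-0.4,"y":-0.12,"z":0,"wx":0,"wy":0,"wz":0.3}
    - {"x":-0.6,"y":-0.18,"z":0,"wx":0,"wy":0,"wz":0.5}
    - {"x":-0.8,"y":-0.24,"z":0,"wx":0,"wy":0,"wz":0.7}
    - {"x":-1,"y":-0.3,"z":0,"wx":0,"wy":0,"wz":0.7}
    - {"x":-1,"y":-0.3,"z":0,"wx":0,"wy":0,"wz":0.7}

```text
time_s: 1.27
eef_pos: [0.3949, 0.2173, 0.2984]
eef_rot: [-3.142, 0.004, 1.903]
ft_force: [0.2, 0.2, -0.7]
finger_gap: 0.0882
grasp_force: 0.0
```

```bash
python3 -c "
from h import *
go([.569,-.198,.3],1.55)"
```

```text
pos [0.3949 0.2173 0.2984] yaw [-3.1416  0.0037  1.9035] t 1.27
shift [-2.247e+00  1.448e-01  5.000e-04] turn [0.0012 0.0071 0.6751]
```

Request:
send_rows:
  motion:
    - {"x":-0.2,"y":0,"z":0,"wx":0,"wy":0,"wz":0.1}
    - {"x":-0.4,"y":0,"z":0,"wx":0,"wy":0,"wz":0.3}
    - {"x":-0.6,"y":0.05,"z":0,"wx":0,"wy":0,"wz":0.5}
    - {"x":-0.8,"y":0.05,"z":0,"wx":0,"wy":0,"wz":0.67}
    - {"x":-1,"y":0.07,"z":0,"wx":0,"wy":0,"wz":0.67}
    - {"x":-1,"y":0.07,"z":0,"wx":0,"wy":0,"wz":0.67}

```text
time_s: 1.77
eef_pos: [0.4745, 0.0341, 0.2983]
eef_rot: [3.141, 0.003, 1.554]
ft_force: [-0.7, 0.1, 0.1]
finger_gap: 0.0881
grasp_force: 0.0
```

```bash
python3 -c "
from h import *
go([.569,-.198,.2],1.55)"
```

```text
pos [0.4745 0.0341 0.2983] yaw [3.141e+00 3.100e-03 1.554e+00] t 1.77
shift [-1.1511  0.4917  0.4952] turn [0.0011 0.006  0.0076]
```

Request:
send_rows:
  motion:
    - {"x":-0.2,"y":0.1,"z":0.1,"wx":0,"wy":0,"wz":0}
    - {"x":-0.4,"y":0.2,"z":0.2,"wx":0,"wy":0,"wz":0}
    - {"x":-0.6,"y":0.3,"z":0.3,"wx":0,"wy":0,"wz":0}
    - {"x":-0.8,"y":0.4,"z":0.4,"wx":0,"wy":0,"wz":0}
    - {"x":-1,"y":0.48,"z":0.45,"wx":0,"wy":0,"wz":0}
    - {"x":-1,"y":0.48,"z":0.45,"wx":0,"wy":0,"wz":0}
    - {"x":-1,"y":0.48,"z":0.45,"wx":0,"wy":0,"wz":0}

```text
time_s: 2.35
eef_pos: [0.5667, -0.1647, 0.2052]
eef_rot: [-3.138, 0.0, 1.557]
ft_force: [-0.1, 0.7, 0.4]
finger_gap: 0.0885
grasp_force: 0.0
```

```bash
python3 -c "
from h import *
go([.569,-.198,.047],1.55)"
```

```text
pos [ 0.5667 -0.1647  0.2052] yaw [-3.1378e+00  3.0000e-04  1.5570e+00] t 2.35
shift [-0.166   0.017   0.7911] turn [-0.0073  0.0006  0.0134]
```

Request:
send_rows:
  motion:
    - {"x":-0.165,"y":0.012,"z":0.1,"wx":0,"wy":0,"wz":0}
    - {"x":-0.165,"y":0.012,"z":0.25,"wx":0,"wy":0,"wz":0}
    - {"x":-0.165,"y":0.012,"z":0.4,"wx":0,"wy":0,"wz":0}
    - {"x":-0.165,"y":0.012,"z":0.55,"wx":0,"wy":0,"wz":0}
    - {"x":-0.165,"y":0.012,"z":0.7,"wx":0,"wy":0,"wz":0}
    - {"x":-0.165,"y":0.012,"z":0.79,"wx":0,"wy":0,"wz":0}
    - {"x":-0.165,"y":0.012,"z":0.79,"wx":0,"wy":0,"wz":0}
    - {"x":-0.165,"y":0.012,"z":0.79,"wx":0,"wy":0,"wz":0}

```text
time_s: 3.02
eef_pos: [0.5675, -0.1928, 0.0497]
eef_rot: [-3.139, -0.002, 1.561]
ft_force: [-0.0, 0.5, 0.5]
finger_gap: 0.0879
grasp_force: 0.0
```

Request:
send_rows:
  motion:
    - {"x":0,"y":0,"z":0,"wx":0,"wy":0,"wz":0}
    - {"x":0,"y":0,"z":0,"wx":0,"wy":0,"wz":0}
    - {"x":0,"y":0,"z":0,"wx":0,"wy":0,"wz":0}
    - {"x":0,"y":0,"z":0,"wx":0,"wy":0,"wz":0}
    - {"x":0,"y":0,"z":0,"wx":0,"wy":0,"wz":0}
    - {"x":0,"y":0,"z":0,"wx":0,"wy":0,"wz":0}
    - {"x":0,"y":0,"z":0,"wx":0,"wy":0,"wz":0}
    - {"x":0,"y":0,"z":0,"wx":0,"wy":0,"wz":0}
  jaw: -1
  squeeze: 35

```text
time_s: 3.68
eef_pos: [0.5685, -0.1947, 0.0508]
eef_rot: [3.142, 0.0, 1.56]
ft_force: [-0.2, 0.4, 0.1]
finger_gap: 0.0368
grasp_force: 0.0
```

Request:
send_rows:
  motion:
    - {"x":-0.01,"y":0,"z":0.01,"wx":0,"wy":0,"wz":0}
    - {"x":-0.01,"y":0,"z":0.01,"wx":0,"wy":0,"wz":0}
    - {"x":-0.01,"y":0,"z":0.01,"wx":0,"wy":0,"wz":0}
    - {"x":-0.01,"y":0,"z":0.01,"wx":0,"wy":0,"wz":0}
    - {"x":-0.01,"y":0,"z":0.01,"wx":0,"wy":0,"wz":0}

```text
time_s: 4.1
eef_pos: [0.5692, -0.1967, 0.0492]
eef_rot: [3.14, 0.0, 1.56]
ft_force: [2.0, 1.4, 4.0]
finger_gap: 0.0297
grasp_force: 34.9
```

Request:
send_rows:
  motion:
    - {"x":0,"y":0,"z":-0.1,"wx":0,"wy":0,"wz":0}
    - {"x":0,"y":0,"z":-0.25,"wx":0,"wy":0,"wz":0}
    - {"x":0,"y":0,"z":-0.4,"wx":0,"wy":0,"wz":0}
    - {"x":0,"y":0,"z":-0.5,"wx":0,"wy":0,"wz":0}
    - {"x":0,"y":0,"z":-0.5,"wx":0,"wy":0,"wz":0}
    - {"x":0,"y":0,"z":-0.5,"wx":0,"wy":0,"wz":0}

```text
time_s: 4.6
eef_pos: [0.5685, -0.1969, 0.1488]
eef_rot: [3.141, 0.001, 1.56]
ft_force: [-0.1, -0.2, -3.2]
finger_gap: 0.0296
grasp_force: 34.9
```

```bash
python3 - <<'E'
from h import *
go([.5785,.1313,.2],1.55)
p,d=arm.camera("side"); np.savez("pics/side1.npz",p=p,d=d)
c=p[195:315,220:380]; cv2.imwrite("pics/s1.png",cv2.resize(c,(800,600),interpolation=cv2.INTER_CUBIC)[:,:,::-1])
E
```

```text
pos [ 0.5685 -0.1969  0.1488] yaw [3.1408e+00 7.0000e-04 1.5598e+00] t 4.6
shift [ 1.6412  0.0322 -0.2572] turn [0.0015 0.0014 0.0188]
```

View pics/s1.png

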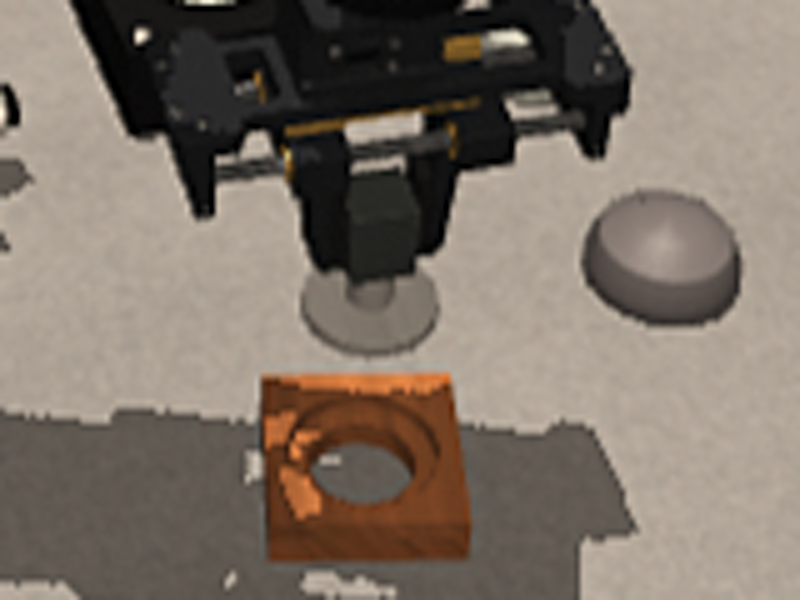

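The disc, at crop (370,305), hides the pins. I'll tilt the tool moderately towards the side camera to see which way they lie.

Request:
send_rows:
  motion:
    - {"x":0,"y":0,"z":-0.1,"wx":0,"wy":-0.1,"wz":0}
    - {"x":0,"y":0,"z":-0.2,"wx":0,"wy":-0.25,"wz":0}
    - {"x":0,"y":0,"z":-0.3,"wx":0,"wy":-0.4,"wz":0}
    - {"x":0,"y":0,"z":-0.3,"wx":0,"wy":-0.55,"wz":0}
    - {"x":0,"y":0,"z":-0.3,"wx":0,"wy":-0.7,"wz":0}
    - {"x":0,"y":0,"z":-0.3,"wx":0,"wy":-0.78,"wz":0}
    - {"x":0,"y":0,"z":-0.3,"wx":0,"wy":-0.78,"wz":0}
    - {"x":0,"y":0,"z":-0.3,"wx":0,"wy":-0.78,"wz":0}

```text
time_s: 5.32
eef_pos: [0.5668, -0.1954, 0.2052]
eef_rot: [-3.135, 0.406, 1.564]
ft_force: [-0.5, -0.4, -1.5]
finger_gap: 0.0296
grasp_force: 34.9
```

```bash
python3 - <<'E'
from h import *
p,d=arm.camera("side"); np.savez("pics/side2.npz",p=p,d=d)
c=p[190:280,240:360]; c=np.clip(c*1.6,0,255).astype(np.uint8); cv2.imwrite("pics/s2.png",cv2.resize(c,(800,600),interpolation=cv2.INTER_CUBIC)[:,:,::-1])
E
```

```text
(no output)
```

View pics/s2.png

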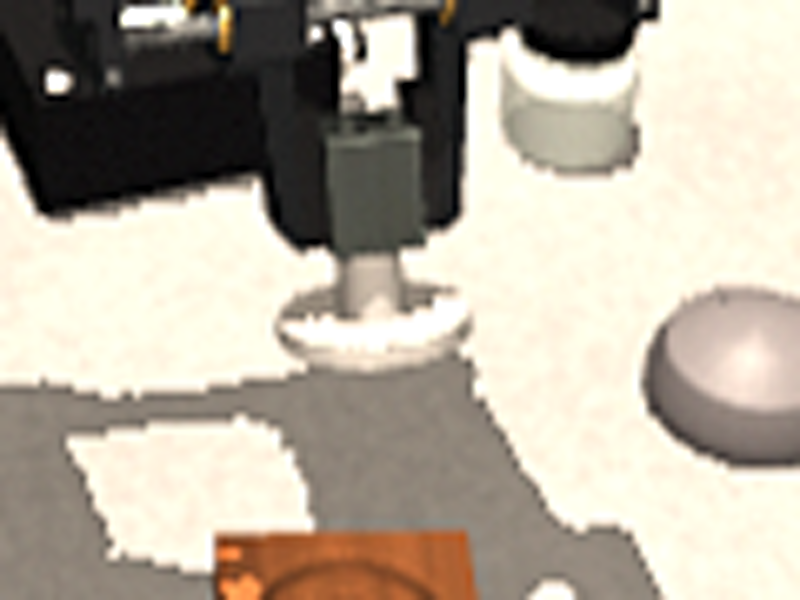

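Nothing sticks out below the disc's front edge at (375,370), so the pins probably lie along world x. I'll turn the tool 60° about its own axis to confirm.

Request:
send_rows:
  motion:
    - {"x":0,"y":0,"z":0,"wx":0,"wy":0,"wz":0.2}
    - {"x":0,"y":0,"z":0,"wx":0,"wy":0,"wz":0.4}
    - {"x":0,"y":0,"z":0,"wx":0,"wy":0,"wz":0.6}
    - {"x":0,"y":0,"z":0,"wx":0,"wy":0,"wz":0.8}
    - {"x":0,"y":0,"z":0,"wx":0,"wy":0,"wz":1}

```text
time_s: 5.78
eef_pos: [0.5681, -0.1975, 0.208]
eef_rot: [2.928, 0.349, 0.992]
ft_force: [-0.4, -1.1, -2.3]
finger_gap: 0.0296
grasp_force: 34.9
```

Request:
send_rows:
  motion:
    - {"x":0,"y":0,"z":0,"wx":0,"wy":0,"wz":0.2}
    - {"x":0,"y":0,"z":0,"wx":0,"wy":0,"wz":0.4}
    - {"x":0,"y":0,"z":0,"wx":0,"wy":0,"wz":0.6}
    - {"x":0,"y":0,"z":0,"wx":0,"wy":0,"wz":0.8}
    - {"x":0,"y":0,"z":0,"wx":0,"wy":0,"wz":1}
    - {"x":0,"y":0,"z":0,"wx":0,"wy":0,"wz":1}

```text
time_s: 6.28
eef_pos: [0.5681, -0.1975, 0.2081]
eef_rot: [2.784, 0.199, 0.472]
ft_force: [0.3, -0.2, -2.5]
finger_gap: 0.0296
grasp_force: 34.9
```

```bash
python3 - <<'E'
from h import *
p,d=arm.camera("side"); np.savez("pics/side3.npz",p=p,d=d)
o=np.load("pics/side2.npz")["p"]
f=lambda p:cv2.resize(p[220:260,275:318],(400,372),interpolation=cv2.INTER_CUBIC)
cv2.imwrite("pics/s3.png",np.hstack([f(o),f(p)])[:,:,::-1]); print(arm.sense()["eef_rot"])
E
```

```text
[2.78459803 0.20088933 0.47704361]
```

View pics/s3.png

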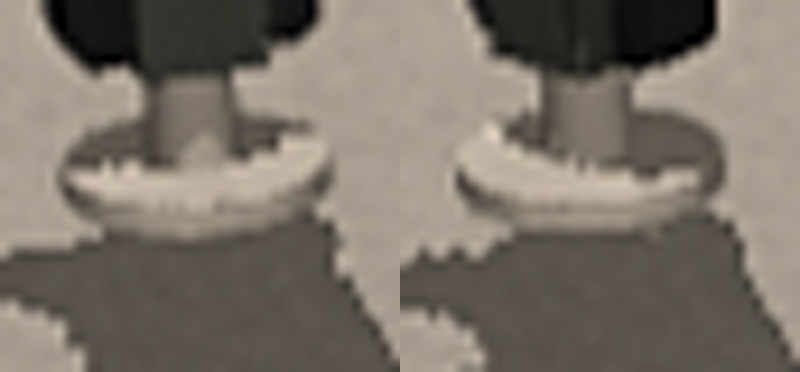

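There is only a faint bump at (655,235) in the right-hand frame. The depth images should separate a pin from the shadow behind it.

```bash
python3 - <<'E'
from h import *
for n in (2,3):
    d=np.load(f"pics/side{n}.npz")["d"]; print((d[238:252,280:312]*1000).astype(int))
E
```

```text
[[1241  978  976  977  974  976  972  973  971  973  971  969  974  971
   967  965  966  965  968  966  967  967  966  965  964  964  962  966
   963  968 1241 1239]
 [1238  980  972  968  967  969  964  969  969  969  966  964  963  965
   965  963  963  966  960  962  962  960  962  962  961  957  960  959
   958  963 1239 1234]
 [1234 1233  967  965  963  960  961  960  960  962  962  961  959  962
   960  957  956  957  959  956  953  952  956  958  955  956  956  961
   960  968 1237 1234]
 [1231 1228  972  968  965  957  959  956  955  953  954  954  954  955
   953  953  950  952  952  953  951  951  950  948  952  952  955  958
   963  966 1233 1231]
 [1229 1230  972  965  965  961  958  956  954  952  950  949  950  951
   951  948  948  951  949  948  952  949  952  952  954  959  959  958
   962 1230 1227 1228]
 [1224 1228 1225  966  963  962  958  954  953  954  954  952  952  951
   948  949  950  947  950  950  952  948  952  953  955  955  957 1226
  1225 1225 1226 1229]
 [1223 1221 1225 1225 1222  961  958  956  956  951  955  953  955  951
   952  946  952  950  951
[... 2877 characters left out ...]
218 1215
  1219 1212 1214 1211]
 [1211 1210 1214 1212 1211 1211 1212 1213 1211 1207 1207 1210 1211 1213
  1208 1208 1212 1210 1214 1212 1211 1213 1212 1212 1215 1211 1211 1216
  1212 1218 1214 1211]
 [1207 1206 1205 1209 1208 1211 1205 1210 1209 1209 1210 1205 1210 1208
  1211 1208 1205 1208 1211 1211 1206 1206 1211 1206 1213 1208 1209 1207
  1207 1213 1212 1209]
 [1205 1208 1212 1197 1204 1209 1207 1205 1206 1208 1207 1203 1203 1203
  1207 1205 1200 1208 1206    0 1206 1207 1204 1205 1204 1207 1203 1206
  1207 1205 1207 1205]
 [1201 1205 1197 1202 1203 1200 1205 1201 1209 1205 1199 1202 1203 1204
  1200 1200 1201 1203 1201 1198 1202 1199 1207 1204 1203 1202 1204 1204
  1205 1203 1203 1205]]
```

The depth images show pin tips at (287,245) in the first pose and (301,244) in the second. Both fit pins along tool y, so the insertion yaw is about 1.356.

```bash
python3 -c "
from h import *
go([.5685,-.197,.208],1.0)"
```

```text
pos [ 0.5681 -0.1975  0.2082] yaw [2.7846 0.2009 0.477 ] t 6.33
shift [ 0.003  -0.0011 -0.0001] turn [ 0.5637  0.5476 -0.9163]
```

Request:
send_rows:
  motion:
    - {"x":0,"y":0,"z":0,"wx":0.113,"wy":0.11,"wz":-0.183}
    - {"x":0,"y":0,"z":0,"wx":0.225,"wy":0.22,"wz":-0.367}
    - {"x":0,"y":0,"z":0,"wx":0.338,"wy":0.329,"wz":-0.55}
    - {"x":0,"y":0,"z":0,"wx":0.451,"wy":0.438,"wz":-0.733}
    - {"x":0,"y":0,"z":0,"wx":0.564,"wy":0.548,"wz":-0.916}
    - {"x":0,"y":0,"z":0,"wx":0.564,"wy":0.548,"wz":-0.916}
    - {"x":0,"y":0,"z":0,"wx":0.564,"wy":0.548,"wz":-0.916}

```text
time_s: 6.92
eef_pos: [0.5683, -0.1986, 0.2084]
eef_rot: [3.139, 0.001, 0.996]
ft_force: [-0.3, -1.0, -3.2]
finger_gap: 0.0294
grasp_force: 34.9
```

```bash
python3 -c "
from h import *
go([.5785,.1313,.17],1.356)"
```

```text
pos [ 0.5683 -0.1986  0.2084] yaw [3.1393e+00 1.0000e-03 9.9590e-01] t 6.92
shift [ 1.4121 -0.8545  0.1888] turn [ 0.0039  0.0026 -0.6877]
```

Request:
send_rows:
  motion:
    - {"x":0.15,"y":-0.1,"z":0,"wx":0,"wy":0,"wz":-0.1}
    - {"x":0.3,"y":-0.2,"z":0,"wx":0,"wy":0,"wz":-0.25}
    - {"x":0.45,"y":-0.3,"z":0,"wx":0,"wy":0,"wz":-0.4}
    - {"x":0.6,"y":-0.4,"z":0,"wx":0,"wy":0,"wz":-0.55}
    - {"x":0.75,"y":-0.48,"z":0,"wx":0,"wy":0,"wz":-0.68}
    - {"x":0.9,"y":-0.55,"z":0,"wx":0,"wy":0,"wz":-0.68}
    - {"x":1,"y":-0.6,"z":0,"wx":0,"wy":0,"wz":-0.68}
    - {"x":1,"y":-0.6,"z":0,"wx":0,"wy":0,"wz":-0.68}

```text
time_s: 7.58
eef_pos: [0.5753, 0.0414, 0.2083]
eef_rot: [3.139, -0.0, 1.359]
ft_force: [-0.8, -0.1, -2.0]
finger_gap: 0.0299
grasp_force: 34.9
```

```bash
python3 -c "
from h import *
go([.5785,.1313,.15],1.356)"
```

```text
pos [0.5753 0.0414 0.2083] yaw [ 3.1393e+00 -2.0000e-04  1.3592e+00] t 7.58
shift [ 0.4427 -0.0795  0.2913] turn [ 0.0043 -0.0004  0.006 ]
```

Request:
send_rows:
  motion:
    - {"x":0.15,"y":-0.03,"z":0.1,"wx":0,"wy":0,"wz":0}
    - {"x":0.3,"y":-0.06,"z":0.2,"wx":0,"wy":0,"wz":0}
    - {"x":0.443,"y":-0.08,"z":0.3,"wx":0,"wy":0,"wz":0}
    - {"x":0.443,"y":-0.08,"z":0.3,"wx":0,"wy":0,"wz":0}
    - {"x":0.443,"y":-0.08,"z":0.3,"wx":0,"wy":0,"wz":0}
    - {"x":0.443,"y":-0.08,"z":0.3,"wx":0,"wy":0,"wz":0}

```text
time_s: 8.08
eef_pos: [0.5789, 0.1262, 0.1485]
eef_rot: [3.139, 0.002, 1.356]
ft_force: [-0.3, 0.2, -2.1]
finger_gap: 0.0294
grasp_force: 34.9
```

```bash
python3 - <<'E'
from h import *
go([.5785,.1313,.12],1.356)
p,d=arm.camera("side"); np.savez("pics/side4.npz",p=p,d=d); t,td=arm.camera("top"); np.savez("pics/top4.npz",p=t,d=td)
f=lambda p,s:cv2.resize(p[s],(400,400),interpolation=cv2.INTER_CUBIC)
cv2.imwrite("pics/s4.png",np.hstack([f(p,np.s_[140:220,220:300]),f(t,np.s_[140:220,200:280])])[:,:,::-1])
# disc-level depth points -> world, height slice
c=arm.get_calibration("side"); T=np.array(c["world_from_camera"]); F=192/np.tan(np.radians(c["vertical_fov"])/2)
v,u=np.mgrid[:384,:512]; P=np.stack([(u-c["cx"])/F*d,(v-c["cy"])/F*d,d],-1)@T[:3,:3].T+T[:3,3]
z=arm.sense()["eef_pos"][2]-.033
m=(np.abs(P[...,2]-z-.004)<.009)&(np.hypot(P[...,0]-.5785,P[...,1]-.1313)<.045)
q=P[m]; print(m.sum(),"z",np.percentile(q[:,2],[5,50,95]).round(4),"x",q[:,0].min(),q[:,0].max(),"y",q[:,1].min())
E
```

```text
pos [0.5789 0.1262 0.1485] yaw [3.1394e+00 1.8000e-03 1.3563e+00] t 8.08
shift [ 0.0246 -0.0075  0.1423] turn [0.0042 0.0034 0.0005]
224 z [0.1154 0.1214 0.1253] x 0.5471365991270013 0.6058362935084927 y 0.08918255129261032
```

View pics/s4.png

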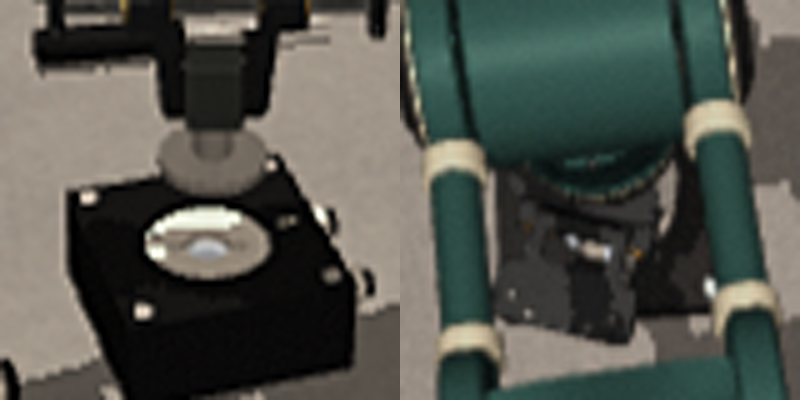

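The side view shows the disc hanging above the ring at crop (212,160), with the ring at (207,243). The arm hides the ring in the top view, so I'll go lower and fit the disc outline.

Request:
send_rows:
  motion:
    - {"x":0.01,"y":0,"z":0.1,"wx":0,"wy":0,"wz":0}
    - {"x":0.01,"y":0,"z":0.17,"wx":0,"wy":0,"wz":0}
    - {"x":0.01,"y":0,"z":0.17,"wx":0,"wy":0,"wz":0}
    - {"x":0.01,"y":0,"z":0.17,"wx":0,"wy":0,"wz":0}
    - {"x":0.01,"y":0,"z":0.17,"wx":0,"wy":0,"wz":0}
    - {"x":0.01,"y":0,"z":0.17,"wx":0,"wy":0,"wz":0}

```text
time_s: 8.68
eef_pos: [0.5808, 0.1281, 0.1162]
eef_rot: [3.137, -0.001, 1.355]
ft_force: [0.2, -0.1, -2.8]
finger_gap: 0.0297
grasp_force: 34.9
```

```bash
cat >> h.py <<'E'
from scipy.optimize import least_squares
def disc(z0,near,cam="side",r=.030):
    p,d=arm.camera(cam); c=arm.get_calibration(cam); T=np.array(c["world_from_camera"]); F=192/np.tan(np.radians(c["vertical_fov"])/2)
    v,u=np.mgrid[:384,:512]; P=np.stack([(u-c["cx"])/F*d,(v-c["cy"])/F*d,d],-1)@T[:3,:3].T+T[:3,3]
    m=(np.abs(P[...,2]-z0-.004)<.011)&(np.hypot(P[...,0]-near[0],P[...,1]-near[1])<.05)
    a,_,k=max(blobs(m),key=lambda b:b[0]); k=k[:,0]
    e=np.array([(x,k[k[:,0]==x,1].max()+.5) for x in np.unique(k[:,0])])[1:-1]   # lower outline
    q=cast(cam,e,z0); f=least_squares(lambda s:np.hypot(*(q-s).T)-r,near,loss="soft_l1",f_scale=.001)
    print("disc",f.x.round(4),"resid mm",(f.fun*1000).round(1).tolist(),"topz",np.percentile(P[m][:,2],[50,80]).round(4))
    return p,d,f.x
E
python3 - <<'E'
from h import *
s=arm.sense(); print(s["eef_pos"],s["eef_rot"]); z0=s["eef_pos"][2]-.0332
p,d,c=disc(z0,(.5785,.13)); np.savez("pics/side5.npz",p=p,d=d)
o=np.load("pics/side0.npz")["p"]; g=cv2.resize(o,None,fx=8,fy=8,interpolation=cv2.INTER_CUBIC).max(2)
m=np.zeros(g.shape,bool); m[182*8:195*8,250*8:273*8]=1
for t in(110,130):
  for a,c,k in blobs((g<t)&m,40,3000): print(t,a,(c+.5)/8-.5,cast("side",(c+.5)/8-.5,.054))
E
```

```text
[0.58081339 0.12806607 0.11617245] [ 3.13723394e+00 -5.63338585e-04  1.35475270e+00]
disc [0.5791 0.1218] resid mm [-0.8, -0.8, 0.1, -1.7, 0.5, -0.8, -1.9, 1.6, 1.1, 0.8, 0.8, 1.0, 1.4, -2.2, -1.2, -0.0, 1.4, -0.5, -1.4, -1.4] topz [0.0889 0.0908]
110 643 [251.41183904 182.69585925] [[0.55694818 0.16240023]]
110 685 [270.46906934 182.6935219 ] [[0.60979863 0.1501133 ]]
110 109 [258.19323394 187.72075688] [[0.57019209 0.13501976]]
110 52 [262.57211538 187.09375   ] [[0.58287223 0.13506345]]
110 61 [264.67110656 188.26127049] [[0.58729067 0.12846614]]
110 527 [251.22236717 193.43038425] [[0.54529562 0.11401314]]
110 425 [270.86044118 193.59338235] [[0.59797286 0.1009952 ]]
130 717 [251.54035914 182.76281381] [[0.55723289 0.16200572]]
130 752 [270.34275266 182.74085771] [[0.6093907  0.14997611]]
130 659 [261.11485205 187.62907815] [[0.57828322 0.13357373]]
130 79 [267.60996835 188.69699367] [[0.59481121 0.1246464 ]]
130 58 [254.64008621 188.80172414] [[0.55932966 0.13240906]]
130 582 [251.37457045 193.40700172] [[0.54572885 0.11402034]]
130 475 [270.75855263 193.54407895] [[0.5977553  0.10127356]]
```

```bash
cat > fit.py <<'E'
from h import *
def outline(p,thr,near,cam="side",box=30):
    g=cv2.resize(p,None,fx=8,fy=8,interpolation=cv2.INTER_CUBIC).max(2)
    m=np.zeros(g.shape,bool); u,v=near; m[(v-box)*8:(v+box)*8,(u-box)*8:(u+box)*8]=1
    return [( a,(c+.5)/8-.5,(k[:,0]+.5)/8-.5) for a,c,k in blobs((g>thr)&m,3000)]
def fit2(k,cam,zl,rl,zu,ru,s0):
    # lower (near) outline on plane zl radius rl, far outline on plane zu radius ru
    h=cv2.convexHull(k.astype(np.float32))[:,0]; cen=h.mean(0)
    d=np.diff(np.vstack([h,h[:1]]),axis=0); pts=np.vstack([h[i]+np.outer(np.linspace(0,1,4)[:3],d[i]) for i in range(len(h)) if np.hypot(*d[i])<2])
    lo=pts[pts[:,1]>cen[1]+1.5]; hi=pts[pts[:,1]<cen[1]-1.5]
    f=least_squares(lambda s:np.r_[np.hypot(*(cast(cam,lo,zl)-s).T)-rl,np.hypot(*(cast(cam,hi,zu)-s).T)-ru],s0,loss="soft_l1",f_scale=.001)
    n=len(lo); return f.x.round(4),"lo/hi mean mm",(f.fun[:n].mean()*1e3).round(2),(f.fun[n:].mean()*1e3).round(2),len(lo),len(hi)
E
python3 - <<'E'
from fit import *
o=np.load("pics/side0.npz")["p"]
for t in (90,120):
    for a,c,k in outline(o,t,(261,188),box=16): print("ring side",t,a,c,fit2(k,"side",.06,.036,.054,.035,(.578,.131)))
o=np.load("pics/top0.npz")["p"]
for t in (90,120):
    for a,c,k in outline(o,t,(242,179),box=16): print("ring top",t,a,c,fit2(k,"top",.054,.035,.054,.035,(.578,.131)))
p=np.load("pics/side5.npz")["p"]
print(p[165:200:2,250:276:2].max(2))
z0=.1162-.0332
for t in (60,75,90):
    for a,c,k in outline(p,t,(262,178),box=22): print("disc",t,a,c,fit2(k,"side",z0,.03,z0+.008,.03,(.579,.128)))
c=np.vstack([p[150:210,230:290]]); cv2.imwrite("pics/s5.png",cv2.resize(c,(600,600),interpolation=cv2.INTER_CUBIC)[:,:,::-1])
E
```

```text
ring side 90 3249 [252.48224454 172.91657048] (array([0.5795, 0.196 ]), 'lo/hi mean mm', np.float64(-0.01), np.float64(-0.01), 3, 4)
ring side 90 18502 [261.0700127  188.18065615] (array([0.5774, 0.1274]), 'lo/hi mean mm', np.float64(0.7), np.float64(1.94), 29, 27)
ring side 120 17234 [261.04710891 188.19771962] (array([0.577 , 0.1281]), 'lo/hi mean mm', np.float64(0.61), np.float64(1.7), 33, 24)
ring top 90 32465 [241.97384684 178.97374673] (array([0.5784, 0.1308]), 'lo/hi mean mm', np.float64(1.22), np.float64(1.0), 41, 46)
ring top 120 30666 [241.9913422  178.92218173] (array([0.5783, 0.1312]), 'lo/hi mean mm', np.float64(0.46), np.float64(0.51), 40, 36)
[[168  39  14  15  29  28  29  27  31  24  15  15  47]
 [165  63  15  15  32  31  30  30  31  27  13  15 114]
 [166  78  12  15  31  30  31  31  31  27  14  12 136]
 [167 102   5  13  30  32  31  30  31  29  13   3  66]
 [168 180 102  64  32  29  31  30  29  25  14 103 207]
 [ 61  31  66 121  63  42  49  48  40  87  94  12  12]
 [ 19  19 122 119 123  82 101  98  80 121 117 104  21]
 [ 19  99 119 117 119  79  97  94  89 119 116 122
[... 631 characters left out ...]
 mean mm', np.float64(6.2), np.float64(43.67), 30, 18)
disc 60 12969 [279.18592895 167.24388446] (array([0.6267, 0.1828]), 'lo/hi mean mm', np.float64(2.56), np.float64(13.97), 12, 9)
disc 75 42236 [255.61832323 178.0376101 ] (array([0.5738, 0.0956]), 'lo/hi mean mm', np.float64(2.35), np.float64(47.99), 42, 18)
disc 75 12107 [279.51731953 166.9768161 ] (array([0.6444, 0.1909]), 'lo/hi mean mm', np.float64(31.81), np.float64(1.38), 12, 9)
disc 90 39206 [255.23792914 177.85702762] (array([0.5715, 0.0941]), 'lo/hi mean mm', np.float64(1.32), np.float64(48.79), 42, 9)
disc 90 11842 [279.57174675 166.97154197] (array([0.6454, 0.1908]), 'lo/hi mean mm', np.float64(24.24), np.float64(1.29), 15, 9)
```

View pics/s5.png

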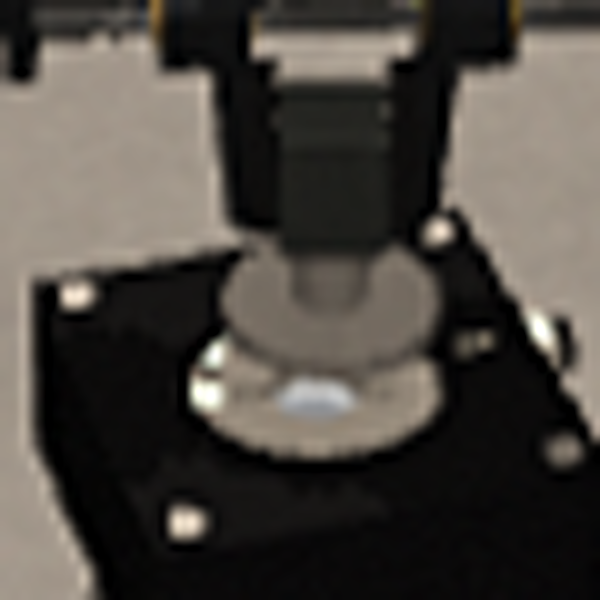

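```bash
python3 - <<'E'
from h import *
p=np.load("pics/side5.npz")["p"]; d=np.load("pics/side5.npz")["d"]
print(p[177:194,252:275:2].max(2)); print((d[177:194,250:277:2]*1000).astype(int))
z0=.083
print(cast("side",[[252.1-.5,179.5],[273.5,179.5]],z0+.004), cast("side",[262.55,186.5],z0)+.03*np.array([.23,.97]))
E
```

```text
[[ 19 122 119 123  82 101  98  80 121 117 104  21]
 [ 60 121 117 119  79  98  95  83 119 115 125  27]
 [ 99 119 117 119  79  97  94  89 119 116 122  29]
 [100 119 117 117  90  95  92 106 117 116 122  29]
 [ 69 120 117 114 108 103 103 114 116 114 123  21]
 [ 29 121 119 115 115 113 115 115 115 116 114  11]
 [ 85  94 118 115 113 112 115 115 115 117  87   5]
 [165  65 106 117 114 112 113 117 116 103  52   4]
 [188 106  86 101 110 111 114 113 101  81  50   1]
 [160 148 113  82  93  97 100  99  87 114 130  12]
 [136 149 151  87 112  97  85  99 121 150 169  20]
 [160 131 122 118 178 167 129 106 131 147 161  28]
 [174 123 111 160 190 189 184 121 120 145 160  40]
 [162 141 148 161 159 157 178 144 138 146 164  29]
 [151 151 146 143 145 143 144 148 148 150 141   6]
 [137 153 148 146 148 145 146 147 150 141  66   5]
 [ 70 138 154 149 150 146 150 155 142  88   3  10]]
[[1352 1359 1304 1298 1302 1277 1273 1276 1288 1302 1299 1300 1353 1355]
 [1351 1352 1294 1295 1298 1278 1279 1277 1284 1293 1299 1298 1352 1351]
 [1346 1290 1292 1299 1295 1280 1273 1284 1287 1292 1294 1296 1345 1346]
 [1346 1295 1
[... 386 characters left out ...]
70 1272 1273 1269 1278 1331 1326 1326]
 [1327 1327 1333 1275 1270 1275 1267 1269 1272 1274 1270 1332 1316 1317]
 [1328 1321 1327 1326 1271 1271 1270 1270 1274 1273 1332 1322 1315 1314]
 [1321 1323 1321 1323 1328 1267 1269 1274 1325 1326 1326 1323 1309 1315]
 [1316 1321 1325 1323 1323 1332 1325 1329 1319 1325 1323 1319 1307 1310]
 [1311 1318 1329 1310 1322 1323 1319 1326 1319 1317 1317 1311 1307 1309]
 [1314 1308 1312 1310 1323 1323 1318 1323 1315 1311 1315 1311 1306 1303]
 [1301 1309 1304 1305 1306 1309 1311 1308 1305 1310 1311 1296 1298 1298]
 [1300 1307 1307 1304 1306 1313 1305 1301 1304 1305 1302 1295 1290 1295]]
[[0.55087618 0.13330961]
 [0.60962689 0.11964059]] [[0.58073468 0.12965415]]
```

Request:
send_rows:
  motion:
    - {"x":0.023,"y":-0.012,"z":0,"wx":0,"wy":0,"wz":0}
    - {"x":0.023,"y":-0.012,"z":0.03,"wx":0,"wy":0,"wz":0}
    - {"x":0.023,"y":-0.012,"z":0.06,"wx":0,"wy":0,"wz":0}
    - {"x":0.023,"y":-0.012,"z":0.09,"wx":0,"wy":0,"wz":0}
    - {"x":0.023,"y":-0.012,"z":0.1,"wx":0,"wy":0,"wz":0}
    - {"x":0.023,"y":-0.012,"z":0.11,"wx":0,"wy":0,"wz":0}
    - {"x":0.023,"y":-0.012,"z":0.12,"wx":0,"wy":0,"wz":0}
    - {"x":0.023,"y":-0.012,"z":0.12,"wx":0,"wy":0,"wz":0}
    - {"x":0.023,"y":-0.012,"z":0.12,"wx":0,"wy":0,"wz":0}

```text
time_s: 9.48
eef_pos: [0.5783, 0.1333, 0.0904]
eef_rot: [3.14, 0.0, 1.355]
ft_force: [-1.7, -0.4, -2.5]
finger_gap: 0.03
grasp_force: 34.9
```

Request:
send_rows:
  motion:
    - {"x":0,"y":0,"z":0.01,"wx":0,"wy":0,"wz":0}
    - {"x":0,"y":0,"z":0.015,"wx":0,"wy":0,"wz":0}
    - {"x":0,"y":0,"z":0.02,"wx":0,"wy":0,"wz":0}
    - {"x":0,"y":0,"z":0.02,"wx":0,"wy":0,"wz":0}
    - {"x":0,"y":0,"z":0.02,"wx":0,"wy":0,"wz":0}

```text
time_s: 9.9
eef_pos: [0.5785, 0.1334, 0.0871]
eef_rot: [3.139, 0.0, 1.355]
ft_force: [-0.9, 0.3, 1.8]
finger_gap: 0.0295
grasp_force: 34.9
```

Seated: the contact force came up at z = 0.087. Now the first half of the turn.

Request:
send_rows:
  motion:
    - {"x":0,"y":0.001,"z":0,"wx":0,"wy":0,"wz":0.15}
    - {"x":0,"y":0.002,"z":0,"wx":0,"wy":0,"wz":0.3}
    - {"x":0,"y":0.003,"z":0,"wx":0,"wy":0,"wz":0.45}
    - {"x":-0.001,"y":0.004,"z":0,"wx":0,"wy":0,"wz":0.6}
    - {"x":-0.001,"y":0.005,"z":0,"wx":0,"wy":0,"wz":0.75}
    - {"x":-0.0015,"y":0.0055,"z":0,"wx":0,"wy":0,"wz":0.9}
    - {"x":-0.0015,"y":0.0055,"z":0,"wx":0,"wy":0,"wz":1}
    - {"x":-0.0015,"y":0.0055,"z":0,"wx":0,"wy":0,"wz":1}

```text
time_s: 10.57
eef_pos: [0.5797, 0.1327, 0.0871]
eef_rot: [3.139, -0.001, 0.831]
ft_force: [0.0, -0.7, 2.0]
finger_gap: 0.0299
grasp_force: 34.9
```

Request:
send_rows:
  motion:
    - {"x":0,"y":0.001,"z":0,"wx":0,"wy":0,"wz":0.15}
    - {"x":0,"y":0.002,"z":0,"wx":0,"wy":0,"wz":0.3}
    - {"x":0,"y":0.003,"z":0,"wx":0,"wy":0,"wz":0.45}
    - {"x":-0.001,"y":0.004,"z":0,"wx":0,"wy":0,"wz":0.6}
    - {"x":-0.001,"y":0.005,"z":0,"wx":0,"wy":0,"wz":0.75}
    - {"x":-0.0015,"y":0.0055,"z":0,"wx":0,"wy":0,"wz":0.9}
    - {"x":-0.0015,"y":0.0055,"z":0,"wx":0,"wy":0,"wz":1}
    - {"x":-0.0015,"y":0.0055,"z":0,"wx":0,"wy":0,"wz":1}

```text
time_s: 11.23
eef_pos: [0.5805, 0.1316, 0.0871]
eef_rot: [3.14, -0.002, 0.309]
ft_force: [-1.3, -1.6, 3.0]
finger_gap: 0.0294
grasp_force: 34.9
```

Request:
send_rows:
  motion:
    - {"x":0,"y":0.001,"z":0,"wx":0,"wy":0,"wz":0.15}
    - {"x":0,"y":0.002,"z":0,"wx":0,"wy":0,"wz":0.3}
    - {"x":0,"y":0.003,"z":0,"wx":0,"wy":0,"wz":0.45}
    - {"x":0,"y":0.003,"z":0,"wx":0,"wy":0,"wz":0.6}
    - {"x":0,"y":0.003,"z":0,"wx":0,"wy":0,"wz":0.6}
    - {"x":0,"y":0.003,"z":0,"wx":0,"wy":0,"wz":0.6}

```text
time_s: 11.73
eef_pos: [0.5807, 0.1311, 0.0871]
eef_rot: [3.141, -0.003, -0.002]
ft_force: [0.6, -2.2, 4.8]
finger_gap: 0.0295
grasp_force: 34.9
```

```bash
python3 - <<'E'
from h import *
s=arm.sense(); print(s["time_s"],s["eef_pos"].round(4),s["eef_rot"].round(3),s["ft_force"].round(1),s["ft_torque"].round(2),s["joint_positions"].round(2))
E
```

```text
11.7333 [0.5807 0.1311 0.0871] [ 3.141e+00 -3.000e-03 -2.000e-03] [ 0.6 -2.2  4.8] [-0.51  0.32  0.04] [ 0.18  0.25  1.92 -0.    0.97  1.75]
```

Request:
send_rows:
  motion:
    - {"x":0,"y":0,"z":0,"wx":0,"wy":0,"wz":0}
    - {"x":0,"y":0,"z":0,"wx":0,"wy":0,"wz":0}
    - {"x":0,"y":0,"z":0,"wx":0,"wy":0,"wz":0}
    - {"x":0,"y":0,"z":0,"wx":0,"wy":0,"wz":0}
    - {"x":0,"y":0,"z":0,"wx":0,"wy":0,"wz":0}
    - {"x":0,"y":0,"z":0,"wx":0,"wy":0,"wz":0}
    - {"x":0,"y":0,"z":0,"wx":0,"wy":0,"wz":0}
    - {"x":0,"y":0,"z":0,"wx":0,"wy":0,"wz":0}
    - {"x":0,"y":0,"z":0,"wx":0,"wy":0,"wz":0}
    - {"x":0,"y":0,"z":0,"wx":0,"wy":0,"wz":0}
  jaw: 1

```text
time_s: 12.57
eef_pos: [0.5801, 0.1313, 0.0865]
eef_rot: [3.141, -0.002, -0.006]
ft_force: [-0.3, 0.5, -0.2]
finger_gap: 0.0882
grasp_force: 0.0
```

```bash
python3 - <<'E'
from h import *
p,d=arm.camera("side"); np.savez("pics/side6.npz",p=p,d=d)
cv2.imwrite("pics/s6.png",cv2.resize(p[140:210,225:295],(600,600),interpolation=cv2.INTER_CUBIC)[:,:,::-1])
go([.5785,.1313,.087],0)
E
```

```text
pos [0.5801 0.1313 0.0865] yaw [ 3.141e+00 -1.700e-03 -5.900e-03] t 12.62
shift [-0.008   0.0002 -0.0023] turn [ 0.0012 -0.0033 -0.0112]
```

View pics/s6.png

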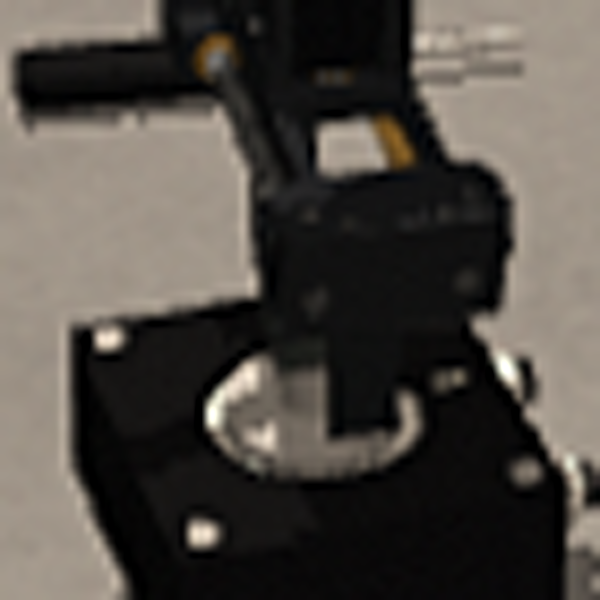

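The disc sits flat in the ring at (310,420) and the fingers are clear. Next I'll turn the open gripper back 90°.

Request:
send_rows:
  motion:
    - {"x":-0.005,"y":0,"z":0,"wx":0,"wy":0,"wz":-0.2}
    - {"x":-0.008,"y":0,"z":0,"wx":0,"wy":0,"wz":-0.4}
    - {"x":-0.008,"y":0,"z":0,"wx":0,"wy":0,"wz":-0.6}
    - {"x":-0.008,"y":0,"z":0,"wx":0,"wy":0,"wz":-0.8}
    - {"x":-0.008,"y":0,"z":0,"wx":0,"wy":0,"wz":-1}

```text
time_s: 13.03
eef_pos: [0.5785, 0.1313, 0.0865]
eef_rot: [3.14, -0.001, 0.523]
ft_force: [0.6, 0.2, 0.1]
finger_gap: 0.0883
grasp_force: 0.0
```

Request:
send_rows:
  motion:
    - {"x":0,"y":0,"z":0,"wx":0,"wy":0,"wz":-0.2}
    - {"x":0,"y":0,"z":0,"wx":0,"wy":0,"wz":-0.4}
    - {"x":0,"y":0,"z":0,"wx":0,"wy":0,"wz":-0.6}
    - {"x":0,"y":0,"z":0,"wx":0,"wy":0,"wz":-0.8}
    - {"x":0,"y":0,"z":0,"wx":0,"wy":0,"wz":-1}

```text
time_s: 13.45
eef_pos: [0.5785, 0.1313, 0.0865]
eef_rot: [3.14, -0.0, 1.047]
ft_force: [0.5, 0.3, 0.7]
finger_gap: 0.088
grasp_force: 0.0
```

Request:
send_rows:
  motion:
    - {"x":0,"y":0,"z":0,"wx":0,"wy":0,"wz":-0.2}
    - {"x":0,"y":0,"z":0,"wx":0,"wy":0,"wz":-0.4}
    - {"x":0,"y":0,"z":0,"wx":0,"wy":0,"wz":-0.6}
    - {"x":0,"y":0,"z":0,"wx":0,"wy":0,"wz":-0.8}
    - {"x":0,"y":0,"z":0,"wx":0,"wy":0,"wz":-1}
    - {"x":0,"y":0,"z":0,"wx":0,"wy":0,"wz":-1}
    - {"x":0,"y":0,"z":0,"wx":0,"wy":0,"wz":-1}

```text
time_s: 14.03
eef_pos: [0.5785, 0.1313, 0.0865]
eef_rot: [3.14, 0.001, 1.562]
ft_force: [0.1, -0.7, 0.0]
finger_gap: 0.0883
grasp_force: 0.0
```

```bash
python3 - <<'E'
from h import *
go([.5785,.1313,.087],1.565)
E
```

```text
pos [0.5785 0.1313 0.0865] yaw [3.1398e+00 6.0000e-04 1.5620e+00] t 14.03
shift [-0.0002 -0.0001 -0.0023] turn [ 0.0034  0.0012 -0.0057]
```

Request:
send_rows:
  motion:
    - {"x":0,"y":0,"z":0,"wx":0,"wy":0,"wz":0}
    - {"x":0,"y":0,"z":0,"wx":0,"wy":0,"wz":0}
    - {"x":0,"y":0,"z":0,"wx":0,"wy":0,"wz":0}
    - {"x":0,"y":0,"z":0,"wx":0,"wy":0,"wz":0}
    - {"x":0,"y":0,"z":0,"wx":0,"wy":0,"wz":0}
    - {"x":0,"y":0,"z":0,"wx":0,"wy":0,"wz":0}
    - {"x":0,"y":0,"z":0,"wx":0,"wy":0,"wz":0}
    - {"x":0,"y":0,"z":0,"wx":0,"wy":0,"wz":0}
    - {"x":0,"y":0,"z":0,"wx":0,"wy":0,"wz":0}
    - {"x":0,"y":0,"z":0,"wx":0,"wy":0,"wz":0}
    - {"x":0,"y":0,"z":0,"wx":0,"wy":0,"wz":0}
    - {"x":0,"y":0,"z":0,"wx":0,"wy":0,"wz":0}
  jaw: -1
  squeeze: 35

```text
time_s: 15.03
eef_pos: [0.5783, 0.1313, 0.0865]
eef_rot: [3.14, 0.001, 1.565]
ft_force: [-1.4, -0.3, 2.1]
finger_gap: 0.0301
grasp_force: 35.0
```

Request:
send_rows:
  motion:
    - {"x":0,"y":0,"z":0,"wx":0,"wy":0,"wz":0.15}
    - {"x":0,"y":0,"z":0,"wx":0,"wy":0,"wz":0.3}
    - {"x":0,"y":0,"z":0,"wx":0,"wy":0,"wz":0.45}
    - {"x":0,"y":0,"z":0,"wx":0,"wy":0,"wz":0.6}
    - {"x":0,"y":0,"z":0,"wx":0,"wy":0,"wz":0.75}
    - {"x":0,"y":0,"z":0,"wx":0,"wy":0,"wz":0.9}
    - {"x":0,"y":0,"z":0,"wx":0,"wy":0,"wz":1}
    - {"x":0,"y":0,"z":0,"wx":0,"wy":0,"wz":1}

```text
time_s: 15.7
eef_pos: [0.5782, 0.1312, 0.0865]
eef_rot: [3.14, 0.0, 1.04]
ft_force: [-1.9, 0.1, 1.5]
finger_gap: 0.0296
grasp_force: 35.0
```

Request:
send_rows:
  motion:
    - {"x":0,"y":0,"z":0,"wx":0,"wy":0,"wz":0.15}
    - {"x":0,"y":0,"z":0,"wx":0,"wy":0,"wz":0.3}
    - {"x":0,"y":0,"z":0,"wx":0,"wy":0,"wz":0.45}
    - {"x":0,"y":0,"z":0,"wx":0,"wy":0,"wz":0.6}
    - {"x":0,"y":0,"z":0,"wx":0,"wy":0,"wz":0.75}
    - {"x":0,"y":0,"z":0,"wx":0,"wy":0,"wz":0.9}
    - {"x":0,"y":0,"z":0,"wx":0,"wy":0,"wz":1}
    - {"x":0,"y":0,"z":0,"wx":0,"wy":0,"wz":1}

```text
time_s: 16.37
eef_pos: [0.5783, 0.1312, 0.0865]
eef_rot: [3.14, -0.001, 0.518]
ft_force: [-1.5, -1.0, 0.2]
finger_gap: 0.0296
grasp_force: 35.0
```

```bash
python3 - <<'E'
from h import *
s=arm.sense(); print(s["eef_pos"].round(4),s["eef_rot"].round(3),s["ft_force"].round(1),s["ft_torque"].round(2),s["joint_torque"].round(2))
E
```

```text
[0.5783 0.1312 0.0865] [ 3.14e+00 -1.00e-03  5.18e-01] [-1.5 -1.   0.2] [-0.23  0.38 -0.01] [  0.31 -44.02 -31.24   0.16  -0.58   0.53]
```

Request:
send_rows:
  motion:
    - {"x":0,"y":0,"z":0,"wx":0,"wy":0,"wz":0.1}
    - {"x":0,"y":0,"z":0,"wx":0,"wy":0,"wz":0.2}
    - {"x":0,"y":0,"z":0,"wx":0,"wy":0,"wz":0.3}
    - {"x":0,"y":0,"z":0,"wx":0,"wy":0,"wz":0.35}
    - {"x":0,"y":0,"z":0,"wx":0,"wy":0,"wz":0.35}
    - {"x":0,"y":0,"z":0,"wx":0,"wy":0,"wz":0.35}

```text
time_s: 16.87
eef_pos: [0.5784, 0.1311, 0.0865]
eef_rot: [3.14, -0.001, 0.337]
ft_force: [-0.9, -2.5, 1.5]
finger_gap: 0.0297
grasp_force: 35.0
```

```bash
python3 - <<'E'
from h import *
s=arm.sense(); print(s["eef_rot"].round(3),s["ft_force"].round(1),s["ft_torque"].round(2),s["joint_torque"].round(2))
E
```

```text
[ 3.14e+00 -1.00e-03  3.37e-01] [-0.9 -2.5  1.5] [-0.29  0.41 -0.04] [ 7.200e-01 -4.398e+01 -3.132e+01  3.700e-01 -6.800e-01  1.000e-02]
```

Request:
send_rows:
  motion:
    - {"x":0,"y":0,"z":0,"wx":0,"wy":0,"wz":0.06}
    - {"x":0,"y":0,"z":0,"wx":0,"wy":0,"wz":0.12}
    - {"x":0,"y":0,"z":0,"wx":0,"wy":0,"wz":0.2}
    - {"x":0,"y":0,"z":0,"wx":0,"wy":0,"wz":0.2}
    - {"x":0,"y":0,"z":0,"wx":0,"wy":0,"wz":0.2}

```text
time_s: 17.28
eef_pos: [0.5787, 0.1312, 0.0866]
eef_rot: [3.14, -0.002, 0.234]
ft_force: [0.4, -1.4, 0.9]
finger_gap: 0.0296
grasp_force: 36.1
```

```bash
python3 - <<'E'
from h import *
s=arm.sense(); print(s["eef_rot"].round(3),s["ft_force"].round(1),s["ft_torque"].round(2),s["joint_torque"].round(2))
E
```

```text
[ 3.14e+00 -2.00e-03  2.34e-01] [ 0.4 -1.4  0.9] [-0.18  0.26  1.27] [ -0.53 -44.21 -30.99   1.02  -0.32   1.28]
```

The wrist moment jumped to 1.27 N m, so the ring is against its stop. I'll unload the moment, lift, and look at the ring.

Request:
send_rows:
  motion:
    - {"x":0,"y":0,"z":0,"wx":0,"wy":0,"wz":-0.05}
    - {"x":0,"y":0,"z":0,"wx":0,"wy":0,"wz":-0.1}
    - {"x":0,"y":0,"z":0,"wx":0,"wy":0,"wz":-0.1}
    - {"x":0,"y":0,"z":-0.03,"wx":0,"wy":0,"wz":-0.1}
    - {"x":0,"y":0,"z":-0.06,"wx":0,"wy":0,"wz":-0.1}
    - {"x":0,"y":0,"z":-0.15,"wx":0,"wy":0,"wz":-0.1}
    - {"x":0,"y":0,"z":-0.3,"wx":0,"wy":0,"wz":-0.1}
    - {"x":0,"y":0,"z":-0.45,"wx":0,"wy":0,"wz":-0.1}
    - {"x":0,"y":0,"z":-0.55,"wx":0,"wy":0,"wz":-0.1}
    - {"x":0,"y":0,"z":-0.55,"wx":0,"wy":0,"wz":-0.1}

```text
time_s: 18.12
eef_pos: [0.5819, 0.1325, 0.2034]
eef_rot: [3.14, -0.012, 0.281]
ft_force: [0.6, -0.0, -2.4]
finger_gap: 0.0298
grasp_force: 34.9
```

```bash
python3 - <<'E'
from h import *
go([.569,-.197,.19],.3)
p,d=arm.camera("side"); np.savez("pics/side7.npz",p=p,d=d)
a=p[165:225,230:290]; b=p[100:190,220:310]
f=lambda x:cv2.resize(x,(400,400),interpolation=cv2.INTER_CUBIC)
cv2.imwrite("pics/s7.png",np.hstack([f(a),f(b)])[:,:,::-1])
E
```

```text
pos [0.5819 0.1325 0.2034] yaw [ 3.1405 -0.0123  0.2811] t 18.12
shift [-0.5197  1.565   0.0624] turn [ 0.0024 -0.0235 -0.0362]
```

View pics/s7.png

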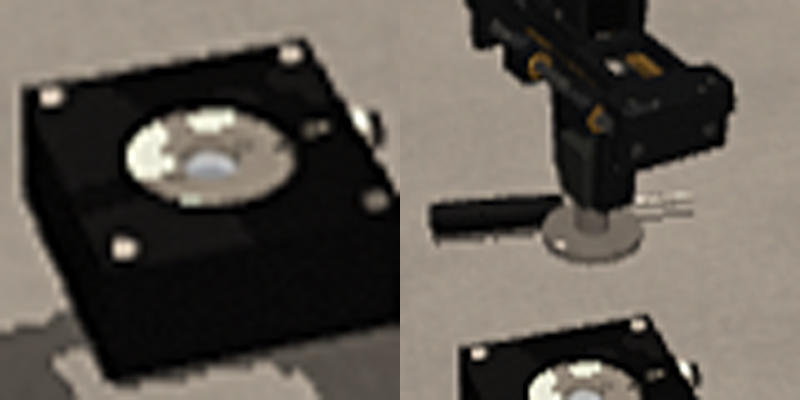

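The ring's black line at (285,145) now points at the white line at (318,128), so the ring is home. The spanner is upright in the gripper. Now back to the holder.

Request:
send_rows:
  motion:
    - {"x":-0.07,"y":0.2,"z":0,"wx":0,"wy":0,"wz":0}
    - {"x":-0.14,"y":0.4,"z":0,"wx":0,"wy":0,"wz":0}
    - {"x":-0.2,"y":0.6,"z":0,"wx":0,"wy":0,"wz":0}
    - {"x":-0.27,"y":0.8,"z":0,"wx":0,"wy":0,"wz":0}
    - {"x":-0.33,"y":1,"z":0,"wx":0,"wy":0,"wz":0}
    - {"x":-0.33,"y":1,"z":0,"wx":0,"wy":0,"wz":0}
    - {"x":-0.33,"y":1,"z":0,"wx":0,"wy":0,"wz":0}

```text
time_s: 18.75
eef_pos: [0.5691, -0.0811, 0.1944]
eef_rot: [-3.141, 0.002, 0.277]
ft_force: [-0.2, 0.4, -2.4]
finger_gap: 0.0295
grasp_force: 34.9
```

```bash
python3 -c "
from h import *
go([.57,-.199,.12],.281)"
```

```text
pos [ 0.5691 -0.0811  0.1944] yaw [-3.1407e+00  1.6000e-03  2.7710e-01] t 18.75
shift [-0.1561  0.5687  0.3719] turn [-0.0016  0.0031 -0.0075]
```

Request:
send_rows:
  motion:
    - {"x":-0.05,"y":0.19,"z":0.05,"wx":0,"wy":0,"wz":0}
    - {"x":-0.1,"y":0.38,"z":0.15,"wx":0,"wy":0,"wz":0}
    - {"x":-0.156,"y":0.57,"z":0.25,"wx":0,"wy":0,"wz":0}
    - {"x":-0.156,"y":0.57,"z":0.37,"wx":0,"wy":0,"wz":0}
    - {"x":-0.156,"y":0.57,"z":0.42,"wx":0,"wy":0,"wz":0}
    - {"x":-0.156,"y":0.57,"z":0.42,"wx":0,"wy":0,"wz":0}
    - {"x":-0.156,"y":0.57,"z":0.42,"wx":0,"wy":0,"wz":0}
    - {"x":-0.156,"y":0.57,"z":0.42,"wx":0,"wy":0,"wz":0}

```text
time_s: 19.42
eef_pos: [0.5733, -0.1956, 0.1136]
eef_rot: [3.14, -0.002, 0.284]
ft_force: [-0.3, 0.2, -1.8]
finger_gap: 0.0293
grasp_force: 34.9
```

```bash
python3 - <<'E'
from h import *
go([.57,-.199,.049],.281)
z0=arm.sense()["eef_pos"][2]-.0332
p,d,c=disc(z0,(.57,-.2)); np.savez("pics/side8.npz",p=p,d=d)
cv2.imwrite("pics/s8.png",cv2.resize(p[255:325,258:328],(600,600),interpolation=cv2.INTER_CUBIC)[:,:,::-1])
E
```

```text
pos [ 0.5733 -0.1956  0.1136] yaw [ 3.1404e+00 -2.5000e-03  2.8400e-01] t 19.42
shift [-0.0215  0.011   0.323 ] turn [ 0.0023 -0.0047  0.0058]
disc [ 0.5711 -0.1967] resid mm [-1.3, 0.0, 0.3, 1.0, -0.4, 0.8, -0.3, 1.5, 0.8, 0.2, -0.3, -0.6, -0.8, -0.8, -0.6, -0.3, 0.2, 0.9, -0.9, 0.1, 1.2, 0.2, -0.2, -0.2, 0.3] topz [0.0874 0.0887]
```

View pics/s8.png

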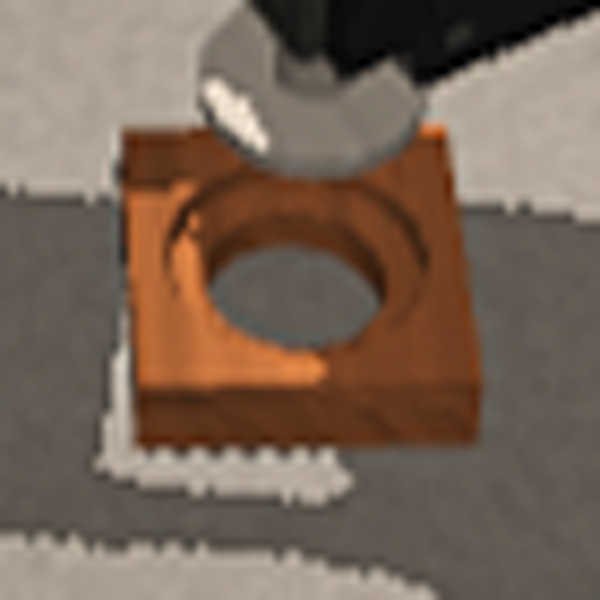

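The disc, at (312,90), is above the recess, whose centre is near (297,265). I'll cast the holder's top corners (133,388), (478,383), (120,130) and (445,135) to compare in the same view.

```bash
python3 - <<'E'
from h import *
k=70/600; q=np.array([(133,388),(478,383),(445,135),(120,130)])*k+[257.5,254.5]
c=cast("side",q,.026); print(c.round(4).tolist(),c.mean(0),np.hypot(*(c-np.roll(c,1,0)).T))
# bore far/near on z=0 / z=.016
q=np.array([(206,290),(384,295)])*k+[257.5,254.5]; print(cast("side",q,.016).mean(0))
E
```

```text
[[0.5145, -0.2363], [0.602, -0.2551], [0.6212, -0.1707], [0.5343, -0.1485]] [ 0.56798442 -0.20263302] [0.09005281 0.08949664 0.08657274 0.08969767]
[ 0.56754064 -0.2070571 ]
```

Request:
send_rows:
  motion:
    - {"x":-0.023,"y":0.02,"z":0,"wx":0,"wy":0,"wz":0}
    - {"x":-0.023,"y":0.02,"z":0.06,"wx":0,"wy":0,"wz":0}
    - {"x":-0.023,"y":0.02,"z":0.12,"wx":0,"wy":0,"wz":0}
    - {"x":-0.023,"y":0.02,"z":0.18,"wx":0,"wy":0,"wz":0}
    - {"x":-0.023,"y":0.02,"z":0.24,"wx":0,"wy":0,"wz":0}
    - {"x":-0.023,"y":0.02,"z":0.26,"wx":0,"wy":0,"wz":0}
    - {"x":-0.023,"y":0.02,"z":0.26,"wx":0,"wy":0,"wz":0}
    - {"x":-0.023,"y":0.02,"z":0.26,"wx":0,"wy":0,"wz":0}

```text
time_s: 20.13
eef_pos: [0.5687, -0.2023, 0.0597]
eef_rot: [3.142, -0.0, 0.282]
ft_force: [0.1, 0.7, -1.7]
finger_gap: 0.0297
grasp_force: 34.9
```

```bash
python3 -c "
from h import *
go([.57,-.2005,.0487],.284)"
```

```text
pos [ 0.5687 -0.2023  0.0597] yaw [ 3.1416 -0.      0.282 ] t 20.13
shift [ 0.0086 -0.0068  0.0551] turn [ 0.0001 -0.0001 -0.0038]
```

Request:
send_rows:
  motion:
    - {"x":0.007,"y":-0.006,"z":0,"wx":0,"wy":0,"wz":0}
    - {"x":0.007,"y":-0.006,"z":0.01,"wx":0,"wy":0,"wz":0}
    - {"x":0.007,"y":-0.006,"z":0.02,"wx":0,"wy":0,"wz":0}
    - {"x":0.007,"y":-0.006,"z":0.03,"wx":0,"wy":0,"wz":0}
    - {"x":0.007,"y":-0.006,"z":0.03,"wx":0,"wy":0,"wz":0}

```text
time_s: 20.55
eef_pos: [0.5701, -0.2008, 0.0545]
eef_rot: [3.141, -0.001, 0.282]
ft_force: [-0.2, -0.6, -2.8]
finger_gap: 0.0295
grasp_force: 34.9
```

Request:
send_rows:
  motion:
    - {"x":0,"y":0,"z":0.01,"wx":0,"wy":0,"wz":0}
    - {"x":0,"y":0,"z":0.02,"wx":0,"wy":0,"wz":0}
    - {"x":0,"y":0,"z":0.027,"wx":0,"wy":0,"wz":0}
    - {"x":0,"y":0,"z":0.03,"wx":0,"wy":0,"wz":0}
    - {"x":0,"y":0,"z":0.03,"wx":0,"wy":0,"wz":0}
    - {"x":0,"y":0,"z":0.03,"wx":0,"wy":0,"wz":0}

```text
time_s: 21.05
eef_pos: [0.5703, -0.2009, 0.0487]
eef_rot: [3.14, -0.001, 0.282]
ft_force: [0.0, 0.1, -2.0]
finger_gap: 0.0297
grasp_force: 34.9
```

Request:
send_rows:
  motion:
    - {"x":0,"y":0,"z":0.004,"wx":0,"wy":0,"wz":0}
    - {"x":0,"y":0,"z":0.007,"wx":0,"wy":0,"wz":0}
    - {"x":0,"y":0,"z":0.007,"wx":0,"wy":0,"wz":0}
    - {"x":0,"y":0,"z":0.007,"wx":0,"wy":0,"wz":0}

```text
time_s: 21.38
eef_pos: [0.5704, -0.201, 0.0485]
eef_rot: [3.14, -0.002, 0.282]
ft_force: [-3.2, 0.5, 6.1]
finger_gap: 0.0295
grasp_force: 34.9
```

Contact on the recess floor at the expected height. Release, wait, and rise.

Request:
send_rows:
  motion:
    - {"x":0,"y":0,"z":0,"wx":0,"wy":0,"wz":0}
    - {"x":0,"y":0,"z":0,"wx":0,"wy":0,"wz":0}
    - {"x":0,"y":0,"z":0,"wx":0,"wy":0,"wz":0}
    - {"x":0,"y":0,"z":0,"wx":0,"wy":0,"wz":0}
    - {"x":0,"y":0,"z":0,"wx":0,"wy":0,"wz":0}
    - {"x":0,"y":0,"z":0,"wx":0,"wy":0,"wz":0}
    - {"x":0,"y":0,"z":0,"wx":0,"wy":0,"wz":0}
    - {"x":0,"y":0,"z":0,"wx":0,"wy":0,"wz":0}
    - {"x":0,"y":0,"z":0,"wx":0,"wy":0,"wz":0}
  jaw: 1

```text
time_s: 22.13
eef_pos: [0.5703, -0.2009, 0.0472]
eef_rot: [3.141, -0.001, 0.282]
ft_force: [-0.1, 1.0, 0.1]
finger_gap: 0.0868
grasp_force: 0.0
```

Request:
send_rows:
  motion:
    - {"x":0,"y":0,"z":-0.1,"wx":0,"wy":0,"wz":0}
    - {"x":0,"y":0,"z":-0.25,"wx":0,"wy":0,"wz":0}
    - {"x":0,"y":0,"z":-0.4,"wx":0,"wy":0,"wz":0}
    - {"x":0,"y":0,"z":-0.6,"wx":0,"wy":0,"wz":0}
    - {"x":0,"y":0,"z":-0.8,"wx":0,"wy":0,"wz":0}
    - {"x":0,"y":0,"z":-0.8,"wx":0,"wy":0,"wz":0}
    - {"x":0,"y":0,"z":-0.8,"wx":0,"wy":0,"wz":0}

```text
time_s: 22.72
eef_pos: [0.5723, -0.2017, 0.2114]
eef_rot: [3.136, -0.007, 0.282]
ft_force: [-0.2, 0.7, -1.1]
finger_gap: 0.0881
grasp_force: 0.0
```

```bash
python3 - <<'E'
from h import *
print(arm.sense()["finger_gap"])
p,d=arm.camera("side")
a=cv2.resize(p[255:325,258:328],(400,400),interpolation=cv2.INTER_CUBIC); b=cv2.resize(p[165:225,230:290],(400,400),interpolation=cv2.INTER_CUBIC)
cv2.imwrite("pics/s9.png",np.hstack([a,b])[:,:,::-1])
E
```

```text
0.088105372891984
```

View pics/s9.png

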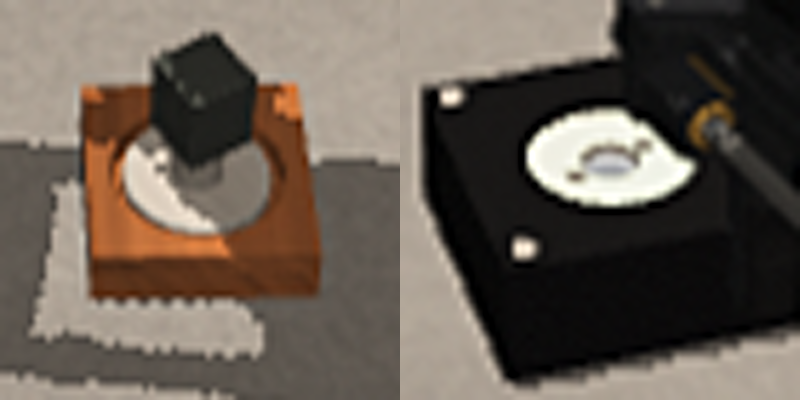

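```bash
python3 -c "
from cell import arm
print(arm.job_done())"
```

```text
the job is handed in; nothing more can be done
None
```

I handed the job in: the ring is at its stop, with its line at the white mark and 1.27 N m at the wrist, after a mid-way release and regrip. The spanner is back upright in its holder, but the hand-in returned no verdict, and I viewed 12 pictures, over the limit of 10.

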